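# Release the mill's mesh grate with the spring-bar fork

### The job

Free the mesh grate for cleaning: take the two-pronged fork from its caddy, straddle the spring bar of the mesh-covered box with it, between the guide lug and the collar, and push the collar back sideways against its spring until the grate springs up. Then draw the fork off and put it back in its caddy, prongs down, and let go. Touch the bar only with the fork, not with the gripper, and leave the plain-lidded box alone and the other things where they are.

Things in the scene. Friction and masses are not known exactly. Their poses are not given: they have to be found in the camera images.
- fork_grip (a point): Centre of the fork's black plastic handle, 26 (x) x 20 (y) x 56 mm tall. The fork is one loose upright tool, 98 mm tall, about 0.15 kg; this point is 70 mm above its prong tips. Axes: x from prong to prong, y across (the narrow way: fingers best close along y), z up; a half turn about z changes nothing. It starts upright in the caddy, yaw within 0.15 rad of the caddy's
- fork_notch (a point): Midway between the fork's two steel prongs, 16 mm above their tips and 54 mm below fork_grip, same axes. Prongs 32 mm long, each 8 mm (x) x 16 mm (y), 18 mm gap between them, 34 mm over both; above them a crosspiece 34 x 16 x 10 mm
- caddy: Fixed grey open plastic caddy, outside 68 x 46 x 34 mm, walls and floor 4 mm (inside 60 x 38 mm). Origin: centre of its underside, on the table; x along its long side; z up
- grate_box: Fixed steel box 140 (x) x 160 (y) x 60 mm with the mesh grate on top. Origin: centre of its underside; x away from the robot, y along its spring bar, z up; yaw within 0.2 rad. The bar runs level along the robot's side of the box, 35 mm clear of the wall, 70 mm above the table, with open air above and below its bare rod
- grate_collar (a point): On the mesh box's bar axis, at the collar face that the fork pushes; moves with the bar, axes as the box. Along y from here at the start, mm: cover's eye -66 to -54 (holding the bar's tip), fixed guide lug -52 to -44 (top 87 above table), bare 9 mm rod -44 to 0, collar (30 mm disc) 0 to 6, coil spring, fixed barrel from 33. Push the collar to +y to draw the tip out
- grate_cover (a joint): Mesh grate, steel, 144 x 160 mm, lying 63 mm above the table, hinged at the edge away from the robot, pressed up by a spring. 0 = shut, held by the bar's tip in its eye; 0.35 rad = sprung fully up, where it stays by itself; its front edge is then about 112 mm and the top of its eye, still beside the bar, about 146 mm above the table: keep clear of it when leaving
- grate_bar (a joint): Travel of the mesh box's spring bar, m: 0 = home, grows as the collar is pushed to +y, 0.018 = end of travel. The eye is let go at about 0.010 to 0.012; push to about 0.014. Takes 2 to 3 N at first, about 6 N at the end. Springs back to 0 when let go and does not catch the grate again
- plain_collar (a point): Same point on the other box, which has a plain solid lid and is otherwise alike; leave it alone
- plain_cover (a joint): Plain solid steel lid of the other box: 0 = shut, rad; must stay shut
- plain_bar (a joint): Spring bar of the plain-lidded box, m, 0 = home; leave it alone
- bottle: Loose green glass bottle, 66 mm across, 170 mm tall, origin at the centre of its underside; bystander
- cup: Loose steel cup, 72 mm across, 85 mm tall, origin at the centre of its underside; bystander
- brush: Loose brush lying on the table to the robot's left; bystander
There are look-alikes about, which are no part of the job. Of the things like the part that bears fork_grip, leave any that is red; of the rest the larger one is meant.

How it is judged:
By the outcome, as a careful person would: the job done as asked, in the order asked, and still so for the second after the job is handed in, with the robot touching nothing.
It also fails if it takes over 45 s, if anything falls off the work surface, if the arm or the gripper's body presses on something with over 40 N, if the wrist force passes 120 N, or if a joint passes its speed limit or range.

### The arm

A 7-joint arm with a two-finger parallel gripper is mounted at the origin on the work surface. World frame = base frame: x ahead of the robot, y to its left, z up, the work surface at z = 0. Lengths are in mm, angles in rad, forces in N, time in s.
With the tool pointing down it reaches from about 400 to 875 mm from the base axis. Payload 4.4 kg.
Tool frame: the origin (TCP) lies on the centre line of the jaws, within the pads' length; the fingertips stand 14 mm ahead of it and the grasp point (between the pads) lies 5 mm behind it; z points along the fingers, x is the direction in which the jaws open and shut, and the axes are right-handed (so a half turn about z gives the same grasp; the last joint's range is limited). The gripper opens to 85 mm and grips with 20 to 120 N. Pads are 22 mm wide; open, the fingers measure 114 mm over their backs; the gripper's body (76 mm by 85 mm) begins 54 mm behind the grasp point. The pads swing forward as they close: fully open they stand 13 mm farther back than shut.
Start: joints at [1.131, 0.628, 0.038, 1.517, -0.027, 0.996, -0.02], TCP at [237.379, -605.119, 245.313] pointing down, gripper open.
Joint ranges: [-3.06, 3.06], [-0.37, 2.12], [-1.25, 1.32], [0.18, 2.47], [-1.1, 4.24], [0.23, 1.98], [-2.94, 2.94]. Speed limits (rad/s): [2.57, 2.57, 3.14, 3.14, 3.14, 3.14, 3.14].

### API

Orientations are given as [roll, pitch, yaw] about the fixed x, y, z axes, in that order (R = Rz(yaw) Ry(pitch) Rx(roll)).
In Python, from cell import ctrl gives the robot as it stands.
- The arm moves only by the tool send_rows, never from a script. Its argument "commands" is a list of rows, each a list of 5 numbers: the finger opening in mm, from 0 to 85.4, then the shift along the tool's x, y, z in mm, then the turn about the tool's z in degrees. In form: [[grip, x, y, z, roll], ...]. A call has 1 to 5 rows; each row is the pose to reach, as a shift and turn from the pose measured when the call began, along the tool's axes at that moment; what a row does not reach only later rows make up. A row lasts 1/10 s, in which the tool goes at most 50 mm and 8.59 degrees, less where a joint would pass 70% of its speed; a pose out of reach is approached as far as the arm can. A call with a gripper value outside its range is refused whole. The fingers move at their own pace and stop on an object; the grip force is fixed at half the most. Time passes only in rows, so rows that repeat a pose let the fingers close. It gives the time, the measured TCP pose, the force and the opening at its end, in the units of the state.
- ctrl.read_state(): the state, without advancing time (a new reading comes with each control period).
- ctrl.get_image(name): name is "scene" or "top"; returns the picture (480x640x3 uint8, red, green, blue); there is no depth.
- ctrl.camera_params(name): a dict with "fx", "fy", "cx", "cy" (pixels), "k1" (the pictures are not rectified: a ray, as slopes to the right and down, at radius r is drawn at 1 + k1 r^2 times it, then the intrinsics apply), "cam_to_world" (4x4, takes a point from camera to world coordinates). Camera axes: x right, y down, z forward; pixel columns grow to the right and rows downward; lengths in mm; the calibration is good to about 2 mm. A picture is of the moment at which its call begins. camera_params takes no time and is no camera call.
- ctrl.finish_job(): hands the job in, once; it reports no verdict.
The state is a dict: "clock": time; "qpos": joint angles; "qd": joint speeds; "tau": joint torques, N m; "eef_pos": TCP position; "tool_rot": TCP orientation; "force": force on the tool from outside, world axes, zero at the start; "torque": the same for the moment, N m; "width": finger opening in mm.
Only numpy, scipy, OpenCV 4.12 (cv2) and the standard library are available. Lean on these libraries where they do the work, as an engineer would, in place of code of your own. Each camera call takes 0.05 s, during which the arm holds its last target.

## Working session

There is one attempt and no reset: what is moved stays moved. The work goes in short steps, Python scripts to look and compute and a tool call to move; the robot and the scene stay as the last step left them, time stands still between calls to the robot, and variables do not carry over. Pictures are saved under pics/ and viewed, and the job is handed in when it is done.

Besides the shell and the picture viewer there is one more tool, called after "Emit:" in YAML: its name, and indented under it one key for each argument. send_rows: Moves the arm, as the interface text tells. Its arguments: {"type":"object","properties":{"commands":{"type":"array"}},"required":["commands"]}

```bash
mkdir -p pics; ls
python3 - <<'E'
from cell import ctrl
import cv2,numpy as np
for n in("scene","top"):
    im=ctrl.get_image(n); cv2.imwrite(f"pics/{n}0.png",im[:,:,::-1])
    p=ctrl.camera_params(n); print(n,{k:np.round(v,4).tolist() if k=="cam_to_world" else v for k,v in p.items()})
s=ctrl.read_state();print(s)
E
```

```text
pics
scene {'fx': 557.1031658707955, 'fy': 557.1031658707955, 'cx': 319.09306785413077, 'cy': 245.44675218555844, 'k1': 0.043341281895412566, 'cam_to_world': [[-0.5859, 0.6099, -0.5336, 1109.3652], [0.8103, 0.4283, -0.4, 479.2919], [-0.0154, -0.6667, -0.7451, 887.8574], [0.0, 0.0, 0.0, 1.0]]}
top {'fx': 446.41060507255685, 'fy': 446.41060507255685, 'cx': 313.264252964076, 'cy': 239.047229399367, 'k1': -0.054973322845773255, 'cam_to_world': [[0.0179, -0.9937, 0.1103, 423.3224], [-0.9997, -0.0197, -0.015, 40.2477], [0.0171, -0.11, -0.9938, 999.8135], [0.0, 0.0, 0.0, 1.0]]}
{'clock': 0.1, 'qpos': array([ 1.13121642,  0.62925917,  0.03845408,  1.5182599 , -0.02702152,
        0.99633495, -0.02002817]), 'qd': array([-0.00093583, -0.00245815,  0.00060009, -0.00177278, -0.0012196 ,
        0.00092131, -0.00178173]), 'tau': array([ 3.28978676e-03, -5.64529467e+01,  1.23064287e+00, -1.93970811e+01,
        1.12876471e-02,  5.47943346e-03,  6.18159493e-05]), 'eef_pos': array([ 237.16952958, -604.60178384,  244.48021143]), 'tool_rot': array([ 3.14158711e+00,  1.74336480e-03, -1.19706366e+00]), 'force': array([-0.12664742, -0.4627053 ,  0.90649343]), 'torque': array([ 0.02350347, -0.05563463, -0.01020424]), 'width': 85.48689723364117}
```

View pics/scene0.png

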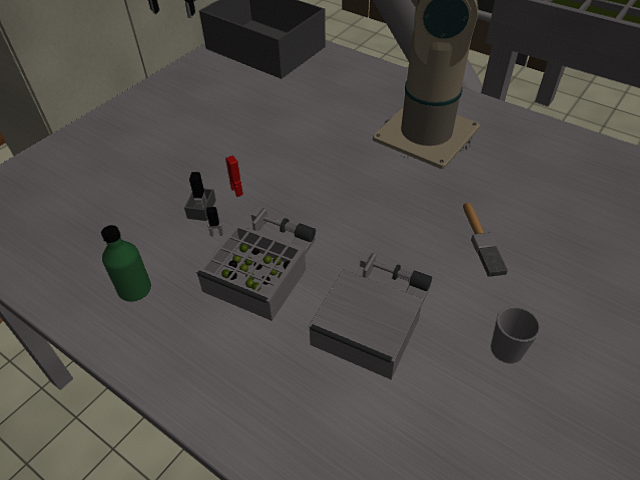

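View pics/top0.png

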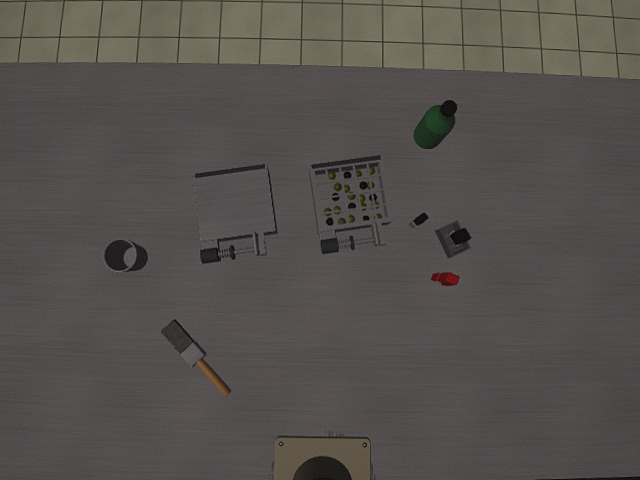

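```bash
cat > h.py <<'E'
import numpy as np,cv2
from cell import ctrl
def ray(n,u,v):
    p=ctrl.camera_params(n); T=np.array(p["cam_to_world"])
    d=np.array([(u-p["cx"])/p["fx"],(v-p["cy"])/p["fy"]]); s=d.copy()
    for _ in range(20): s=d/(1+p["k1"]*(s@s))
    return T[:3,3],T[:3,:3]@np.array([s[0],s[1],1.])
def onz(n,u,v,z):
    o,d=ray(n,u,v); return o+d*(z-o[2])/d[2]
def two(a,b):
    (o1,d1),(o2,d2)=ray("scene",*a),ray("top",*b)
    t=np.linalg.lstsq(np.c_[d1,-d2],o2-o1,rcond=None)[0]
    p,q=o1+d1*t[0],o2+d2*t[1]
    return (p+q)/2,np.linalg.norm(p-q)
def proj(n,P):
    p=ctrl.camera_params(n); T=np.array(p["cam_to_world"])
    c=T[:3,:3].T@(np.asarray(P,float)-T[:3,3]); s=c[:2]/c[2]; s=s*(1+p["k1"]*(s@s))
    return np.array([p["fx"]*s[0]+p["cx"],p["fy"]*s[1]+p["cy"]])
def crop(src,dst,u0,v0,w,h,k):
    im=cv2.imread(src)[v0:v0+h,u0:u0+w]; im=cv2.resize(im,None,fx=k,fy=k,interpolation=cv2.INTER_CUBIC)
    im=np.clip(im.astype(float)*1.6,0,255).astype(np.uint8)
    for u in range((u0+9)//10*10,u0+w,10):
        cv2.putText(im,str(u),(int((u-u0)*k),8),0,.3,(0,255,255)); cv2.line(im,(int((u-u0+.5)*k),8),(int((u-u0+.5)*k),14),(0,255,255))
    for v in range((v0+9)//10*10,v0+h,10):
        cv2.putText(im,str(v),(0,int((v-v0+.5)*k)+3),0,.3,(0,255,255))
    cv2.imwrite(dst,im)
E
python3 - <<'E'
from h import *
crop("pics/scene0.png","pics/s_c.png",170,140,160,115,5)
crop("pics/top0.png","pics/t_c.png",310,190,170,100,4.7)
E
```

```text
(no output)
```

View pics/s_c.png

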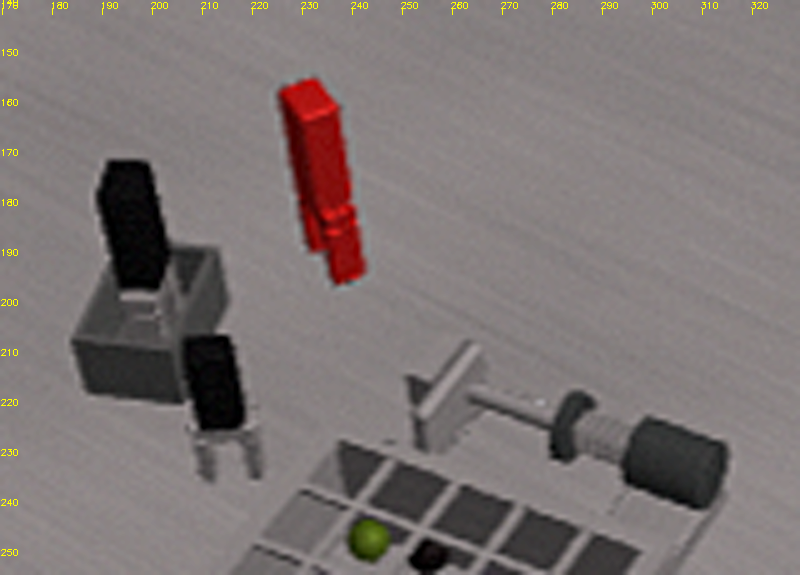

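View pics/t_c.png

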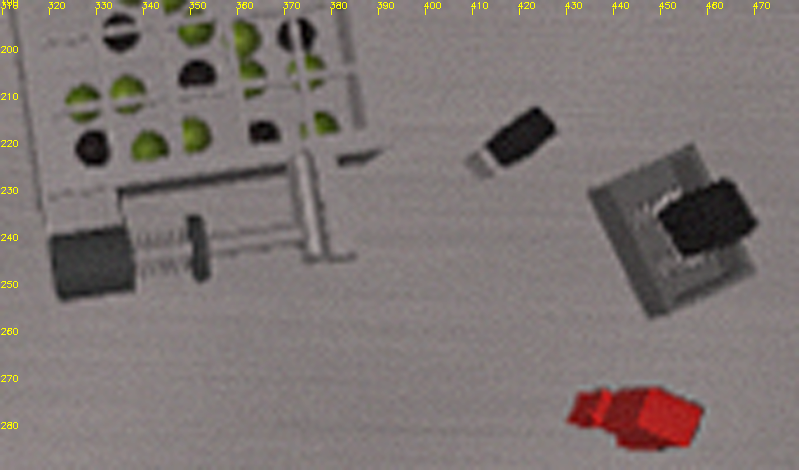

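Run:
```python
from h import *
crop("pics/top0.png","pics/t_f.png",430,215,46,46,13)
crop("pics/scene0.png","pics/s_f.png",180,165,50,60,10)
crop("pics/top0.png","pics/t_b.png",315,215,75,45,10)
crop("pics/scene0.png","pics/s_b.png",245,200,75,50,10)
```

```text
(no output)
```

View pics/t_f.png

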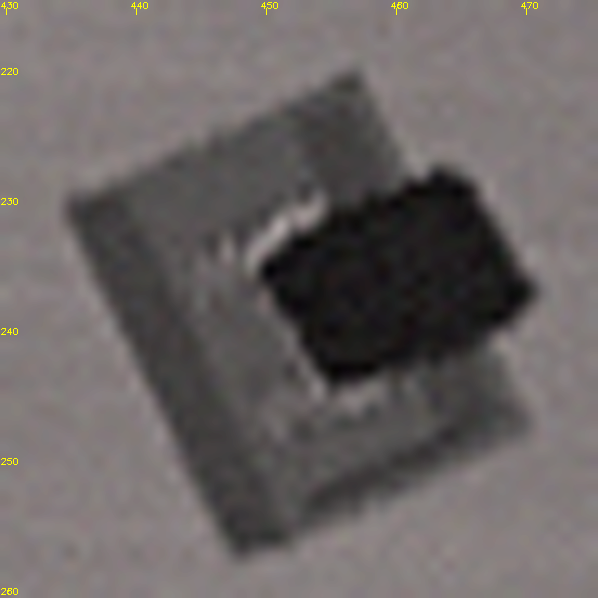

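View pics/s_f.png

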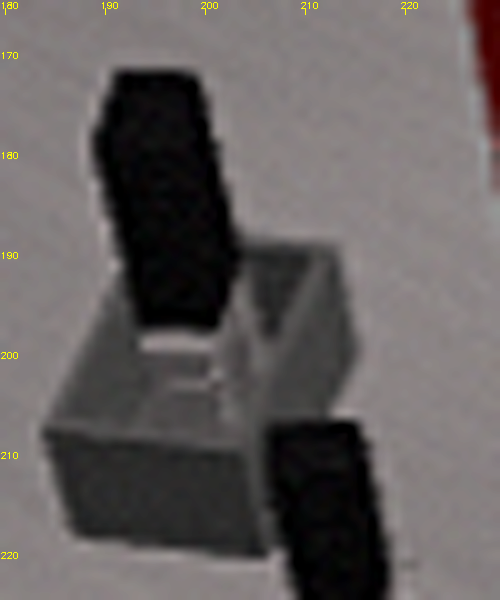

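View pics/t_b.png

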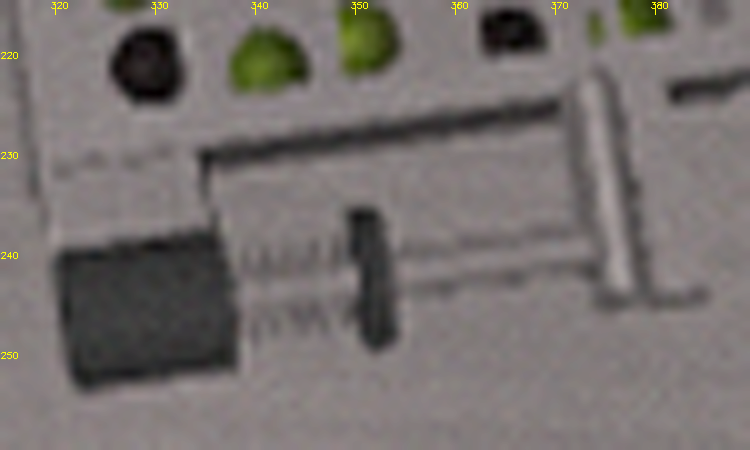

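View pics/s_b.png

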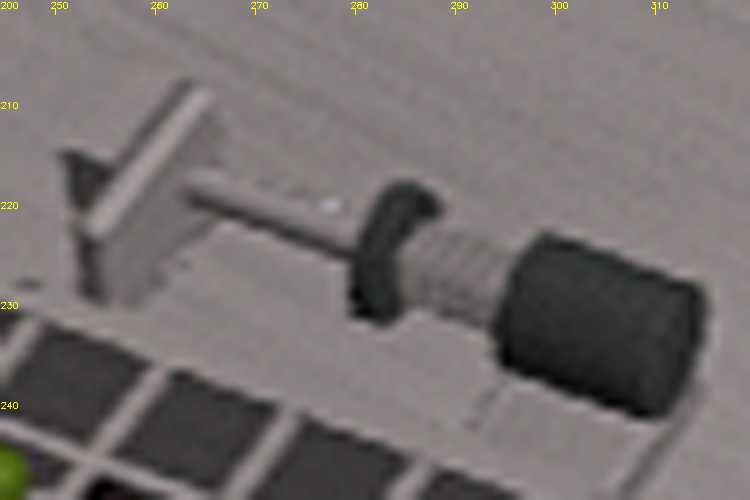

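Run:
```python
from h import *
np.set_printoptions(precision=1,suppress=True)
im=cv2.imread("pics/top0.png").max(2); m=((im<22)*255).astype(np.uint8); m[:, :440]=0;m[:,480:]=0;m[:220]=0;m[250:]=0
c=max(cv2.findContours(m,0,1)[0],key=cv2.contourArea); print("top poly",cv2.approxPolyDP(cv2.convexHull(c),1.2,True)[:,0].tolist())
im=cv2.imread("pics/scene0.png").max(2); m=((im<22)*255).astype(np.uint8); m[:, :180]=0;m[:,210:]=0;m[:165]=0;m[202:]=0
c=max(cv2.findContours(m,0,1)[0],key=cv2.contourArea); print("scene poly",cv2.approxPolyDP(cv2.convexHull(c),1.2,True)[:,0].tolist())
# caddy
for n,z,pts in (("top",0,[(434.8,229.8),(447.5,257)]),("top",34,[(456.8,220.5),(470.5,247)]),("scene",34,[(183.5,206.8),(204.8,208.8),(213.3,189.3)]),("scene",0,[(187,218),(206.3,220)]),):
    for p in pts: print(n,z,p,onz(n,*p,z))
print("handle top edge",onz("top",464.3,227.5,102),onz("top",470.6,237,102),"low edge",onz("top",449.5,235.2,46),onz("top",454.8,244,46))
print("scene low edge",onz("scene",193.2,197.5,46),onz("scene",202.3,197.5,46))
# collar
print("collar face top",onz("top",354.3,241.5,70),onz("top",353.7,242.1,70))
print("rod top",onz("top",355,241.6,70),onz("top",372,239.3,70))
print("rod scene",onz("scene",264,219,70),onz("scene",279.5,224.5,70))
print("lug top",onz("top",371.5,224,87),onz("top",374.5,244,87),onz("top",378,243,87),onz("top",375.5,222,87))
print("lug scene",onz("scene",253.8,222.3,87),onz("scene",265,208.5,87))
print("barrel top",onz("top",335,238,85),onz("top",338,251,70))
```

```text
top poly [[465, 229], [470, 237], [463, 242], [455, 243], [450, 235], [458, 230]]
scene poly [[192, 172], [199, 173], [203, 189], [201, 197], [193, 196], [190, 182]]
top 0 (434.8, 229.8) [ 561.  -251.4    0. ]
top 0 (447.5, 257) [ 499.4 -279.8    0. ]
top 34 (456.8, 220.5) [ 578.1 -291.1   34. ]
top 34 (470.5, 247) [ 519.7 -320.7   34. ]
scene 34 (183.5, 206.8) [ 576.8 -289.9   34. ]
scene 34 (204.8, 208.8) [ 554.5 -247.2   34. ]
scene 34 (213.3, 189.3) [ 497.3 -275.3   34. ]
scene 0 (187, 218) [ 576.9 -288.3    0. ]
scene 0 (206.3, 220) [ 556.6 -248.5   -0. ]
handle top edge [ 553.  -283.2  102. ] [ 533.6 -296.   102. ] low edge [ 543.5 -270.2   46. ] [ 524.4 -281.6   46. ]
scene low edge [ 551.  -282.7   46. ] [ 539.5 -266.2   46. ]
collar face top [523. -60.  70.] [521.7 -58.7  70. ]
rod top [522.9 -61.5  70. ] [528.4 -97.3  70. ]
rod scene [529.6 -95.6  70. ] [523.6 -59.6  70. ]
lug top [558.4 -93.6  87. ] [ 516.8 -100.    87. ] [ 519.1 -107.2   87. ] [ 562.7 -101.9   87. ]
lug scene [560.6 -94.5  87. ] [ 517.2 -101.3   87. ]
barrel top [527.9 -18.4  85. ] [502.4 -26.   70. ]
```

```bash
cat >> h.py <<'E'
from scipy.spatial.transform import Rotation as Ro
def go(P,yaw):
    s=ctrl.read_state(); R=Ro.from_euler("xyz",s["tool_rot"]).as_matrix()
    d=R.T@(np.asarray(P,float)-s["eef_pos"]); R2=Ro.from_euler("xyz",[np.pi,0,yaw]).as_matrix()
    w=np.degrees(Ro.from_matrix(R.T@R2).as_rotvec())
    print("t",round(s["clock"],2),"pos",s["eef_pos"].round(1),"rot",s["tool_rot"].round(3),"F",s["force"].round(1),"w",round(s["width"],1)," -> shift",d.round(1),"turn",w.round(1))
E
python3 - <<'E'
from h import *
go([537.5,-282.5,200],-1.0)
print(onz("top",420,219,60),onz("top",445,279,60),onz("scene",280,226.5,70),onz("scene",279.8,228,70))
print(onz("top",353.2,242.2,70),onz("top",337.3,245,70))
E
```

```text
t 0.1 pos [ 237.2 -604.6  244.5] rot [ 3.142e+00  2.000e-03 -1.197e+00] F [-0.1 -0.5  0.9] w 85.5  -> shift [-190.1 -397.2   44.8] turn [ -0.    0.1 -11.3]
[ 575.4064131  -202.06663162   60.        ] [ 447.96959704 -254.62478771   60.        ] [527.45250418 -55.20607383  70.        ] [530.98685198 -52.90920973  70.        ]
[521.50994045 -57.68033426  70.        ] [514.95649333 -24.34346811  70.        ]
```

Emit:
send_rows:
  commands:
    - [60,-20,-45,0,0]
    - [60,-43,-90,5,0]
    - [60,-65,-136,15,0]
    - [60,-87,-182,25,-6]
    - [60,-108,-226,35,-11.3]

```text
clock: 0.6
eef_pos: [406.1, -422.9, 210.1]
tool_rot: [-3.141, 0.002, -0.996]
force: [1.7, 0.2, 0.2]
width: 59.9
```

```bash
python3 -c "
from h import *
go([537.5,-282.5,170],-1.0)"
```

```text
t 0.6 pos [ 406.1 -422.9  210.1] rot [-3.141e+00  2.000e-03 -9.960e-01] F [1.7 0.2 0.2] w 59.9  -> shift [ -46.3 -186.6   40.2] turn [-0.   0.1  0.2]
```

Emit:
send_rows:
  commands:
    - [60,-12,-46,10,0]
    - [60,-24,-94,20,0]
    - [60,-36,-140,30,0]
    - [60,-46,-186,40,0]
    - [60,-46,-186,40,0]

```text
clock: 1.1
eef_pos: [542.4, -273.9, 168.4]
tool_rot: [-3.136, 0.006, -0.984]
force: [-0.2, 0.5, -0.0]
width: 60.4
```

Run:
```python
from h import *
for n in("scene","top"): cv2.imwrite(f"pics/{n}1.png",ctrl.get_image(n)[:,:,::-1])
crop("pics/scene1.png","pics/s_1.png",130,70,150,150,4)
go([537.5,-282.5,70],-1.0)
```

```text
t 1.2 pos [ 537.7 -281.3  169.4] rot [ 3.141e+00  3.000e-03 -9.920e-01] F [-0.2 -0.9  0.2] w 59.9  -> shift [ 1.2  0.8 99.4] turn [0.  0.2 0.4]
```

View pics/s_1.png

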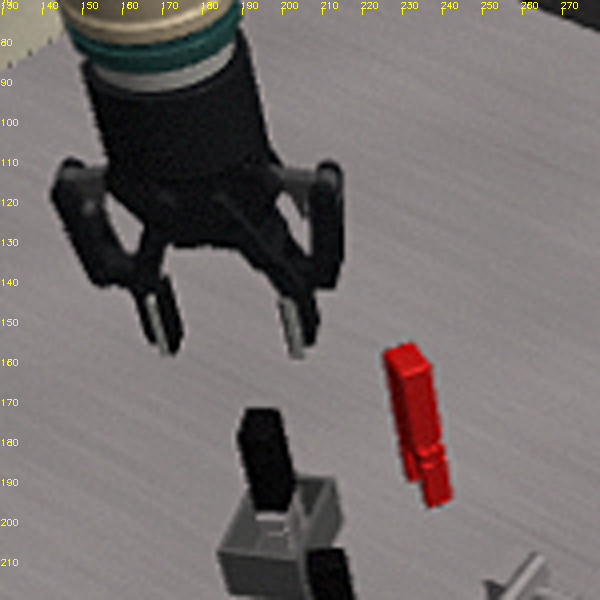

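The fingers, at (169,155) and (203,157), straddle the fork handle at about (195,185). I'm going down.

Emit:
send_rows:
  commands:
    - [60,1,1,30,0]
    - [60,1,1,60,0]
    - [60,1,1,85,0]
    - [60,1,1,98,0]
    - [60,1,1,98,0]

```text
clock: 1.7
eef_pos: [535.1, -283.3, 69.8]
tool_rot: [3.139, 0.006, -0.994]
force: [-0.7, 0.6, 0.6]
width: 60.3
```

Emit:
send_rows:
  commands:
    - [10,0,0,0,0]
    - [10,0,0,0,0]
    - [10,0,0,0,0]
    - [10,0,0,0,0]
    - [10,0,0,0,0]

```text
clock: 2.2
eef_pos: [535.7, -283.8, 70.9]
tool_rot: [3.139, 0.004, -0.994]
force: [-0.7, -0.2, 5.2]
width: 19.6
```

Run:
```python
from h import *
for n in("scene","top"): cv2.imwrite(f"pics/{n}2.png",ctrl.get_image(n)[:,:,::-1])
crop("pics/scene2.png","pics/s_2.png",150,120,120,110,5)
go([537.5,-282.5,240],-1.0)
```

```text
t 2.3 pos [ 535.7 -283.8   70.9] rot [ 3.139  0.004 -0.994] F [-1.2  0.1  6.5] w 18.8  -> shift [  -0.9   -1.8 -169.1] turn [0.1 0.3 0.3]
```

View pics/s_2.png

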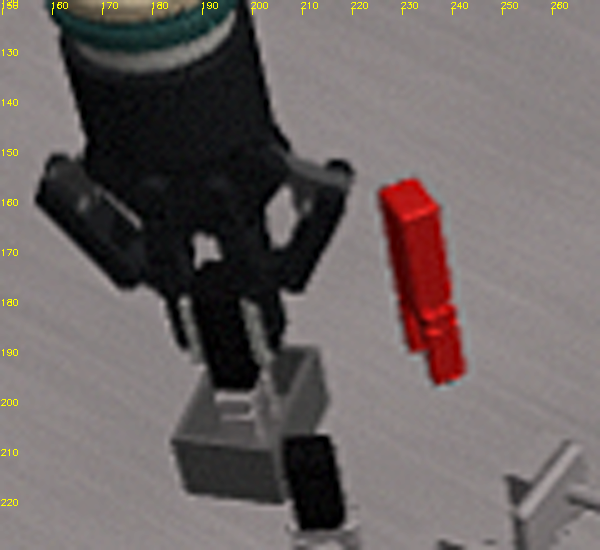

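Grip is good: the handle sits between the pads at about (195,180) and the width is 19. I'm lifting now.

Emit:
send_rows:
  commands:
    - [10,0,0,-15,0]
    - [10,0,0,-50,0]
    - [10,0,0,-90,0]
    - [10,0,0,-130,0]
    - [10,0,0,-170,0]

```text
clock: 2.8
eef_pos: [536.1, -283.8, 243.3]
tool_rot: [3.14, 0.004, -0.994]
force: [0.9, -0.3, -1.7]
width: 19.4
```

Run:
```python
from h import *
c=np.array([521.7,-56.5]); y=np.array([-np.sin(.156),np.cos(.156)])
t=c-22*y; print(t)
go([*t,225],-1.415)
```

```text
[525.11809674 -78.23284645]
t 2.8 pos [ 536.1 -283.8  243.3] rot [ 3.14   0.004 -0.994] F [ 0.9 -0.3 -1.7] w 19.4  -> shift [-178.2 -102.9   18.9] turn [ 0.2  0.2 24.1]
```

Emit:
send_rows:
  commands:
    - [10,-35,-20,0,5]
    - [10,-72,-41,0,11]
    - [10,-110,-63,5,17]
    - [10,-148,-85,12,24.1]
    - [10,-178,-103,20,24.1]

```text
clock: 3.3
eef_pos: [524.9, -75.1, 224.7]
tool_rot: [3.139, 0.004, -1.415]
force: [0.3, 0.5, -1.0]
width: 19.3
```

Emit:
send_rows:
  commands:
    - [10,0,0,5,0]
    - [10,0,0,10,0]

```text
clock: 3.5
eef_pos: [524.9, -73.6, 215.1]
tool_rot: [3.139, 0.004, -1.412]
force: [-0.5, -1.0, -1.7]
width: 19.6
```

Run:
```python
from h import *
go([525.1,-78.2,200],-1.415)
for n in("scene","top"): cv2.imwrite(f"pics/{n}3.png",ctrl.get_image(n)[:,:,::-1])
crop("pics/scene3.png","pics/s_3.png",225,120,110,130,4.6)
crop("pics/top3.png","pics/t_3.png",310,180,110,80,7)
go([525.1,-78.2,200],-1.415)
```

```text
t 3.5 pos [524.9 -73.6 215.1] rot [ 3.139  0.004 -1.412] F [-0.5 -1.  -1.7] w 19.6  -> shift [ 4.6  0.5 15.1] turn [0.1 0.3 0.2]
t 3.6 pos [524.5 -76.3 214.6] rot [ 3.138e+00  3.000e-03 -1.416e+00] F [ 0.6 -0.7 -1.6] w 19.5  -> shift [ 2.  -0.4 14.5] turn [ 0.2  0.2 -0.1]
```

View pics/s_3.png

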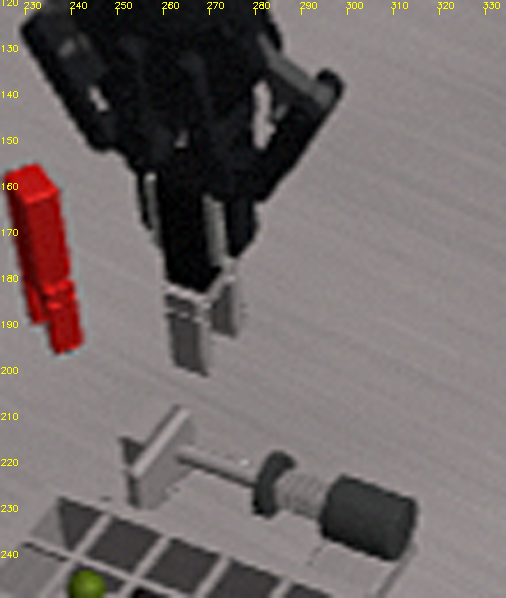

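View pics/t_3.png

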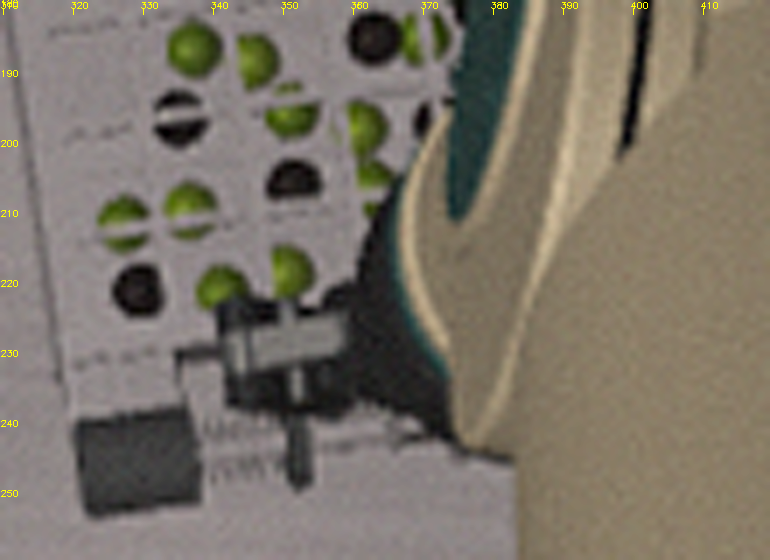

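Run:
```python
from h import *
crop("pics/scene3.png","pics/s_3b.png",255,172,28,34,16)
a=.156; X=np.array([np.cos(a),np.sin(a)]);Y=np.array([-np.sin(a),np.cos(a)])
z=214.6-66.9
for p in [(262.5,199),(269.5,200.5),(276,192),(272,192)]:
    q=onz("scene",*p,z); print(p,q.round(1), "rel tcp in X,Y", (q[:2]-[524.5,-76.3])@X,(q[:2]-[524.5,-76.3])@Y)
```

```text
(262.5, 199) [544.6 -77.9 147.7] rel tcp in X,Y 19.610979635145124 -4.736921952025765
(269.5, 200.5) [540.1 -64.2 147.7] rel tcp in X,Y 17.291202371943253 9.53166660515483
(276, 192) [514.2 -69.  147.7] rel tcp in X,Y -9.056099630419043 8.815504793963603
(272, 192) [518.7 -75.4 147.7] rel tcp in X,Y -5.623793286462697 1.7870337564130225
```

View pics/s_3b.png

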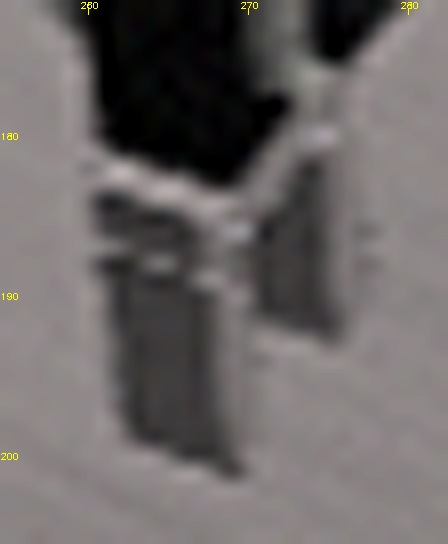

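Emit:
send_rows:
  commands:
    - [10,2,0,15,0]
    - [10,2,0,30,0]
    - [10,2,0,45,0]
    - [10,2,0,55,0]
    - [10,2,0,55,0]

```text
clock: 4.1
eef_pos: [523.7, -79.4, 158.6]
tool_rot: [3.136, 0.004, -1.419]
force: [-0.3, -0.7, -1.2]
width: 19.1
```

Run:
```python
from h import *
for n in("scene",): cv2.imwrite(f"pics/{n}4.png",ctrl.get_image(n)[:,:,::-1])
crop("pics/scene4.png","pics/s_4.png",235,160,90,80,8)
go([525.2,-78.5,121],-1.415)
```

```text
t 4.15 pos [524.3 -79.2 159.3] rot [ 3.137e+00  3.000e-03 -1.418e+00] F [ 0.5  0.8 -1.2] w 19.5  -> shift [-0.4 -1.1 38.3] turn [ 0.3  0.2 -0.2]
```

View pics/s_4.png

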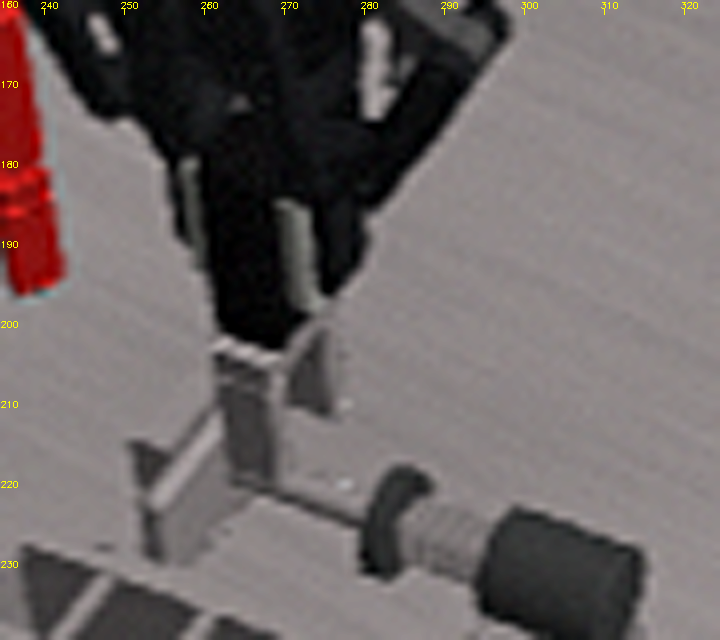

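The near prong tip at about (266,220) is still above the rod. The prongs clear both the lug and the collar, so I'm lowering the fork over the bar.

Emit:
send_rows:
  commands:
    - [10,0,-1,8,0]
    - [10,0,-1,16,0]
    - [10,0,-1,24,0]
    - [10,0,-1,32,0]
    - [10,0,-1,38,0]

```text
clock: 4.65
eef_pos: [524.8, -78.8, 120.4]
tool_rot: [3.136, 0.004, -1.418]
force: [0.1, 0.9, -1.0]
width: 18.9
```

Emit:
send_rows:
  commands:
    - [10,0,0,0,0]

```text
clock: 4.75
eef_pos: [524.2, -78.7, 119.5]
tool_rot: [3.135, 0.004, -1.418]
force: [-0.0, -0.6, -1.1]
width: 19.2
```

Run:
```python
from h import *
for n in("scene",): cv2.imwrite(f"pics/{n}5.png",ctrl.get_image(n)[:,:,::-1])
crop("pics/scene5.png","pics/s_5.png",235,160,90,80,8)
go([525.2,-78.5,121],-1.415)
```

```text
t 4.8 pos [524.4 -78.7 119.8] rot [ 3.135  0.004 -1.418] F [ 0.  -0.  -0.6] w 19.2  -> shift [-0.1 -0.8 -1.2] turn [ 0.4  0.2 -0.2]
```

View pics/s_5.png

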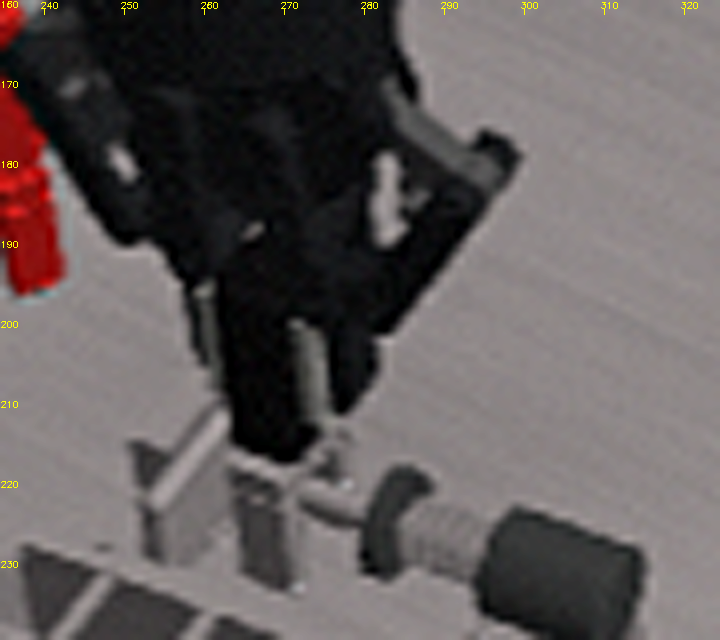

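Emit:
send_rows:
  commands:
    - [10,-4,-0.7,0,0]
    - [10,-8,-0.7,0,0]
    - [10,-12,-0.7,0,0]
    - [10,-16,-0.7,0,0]
    - [10,-20,-0.7,0,0]

```text
clock: 5.3
eef_pos: [522.3, -59.6, 120.1]
tool_rot: [3.136, 0.002, -1.418]
force: [0.2, -3.9, -1.7]
width: 19.3
```

Run:
```python
from h import *
for n in("scene",): cv2.imwrite(f"pics/{n}6.png",ctrl.get_image(n)[:,:,::-1])
crop("pics/scene6.png","pics/s_6.png",235,160,90,80,8)
go([525.2,-78.5,121],-1.415)
```

```text
t 5.35 pos [522.2 -58.9 120.1] rot [ 3.136e+00  3.000e-03 -1.417e+00] F [ 0.1 -2.7  0.9] w 19.2  -> shift [19.8  0.  -1. ] turn [ 0.3  0.2 -0.1]
```

View pics/s_6.png

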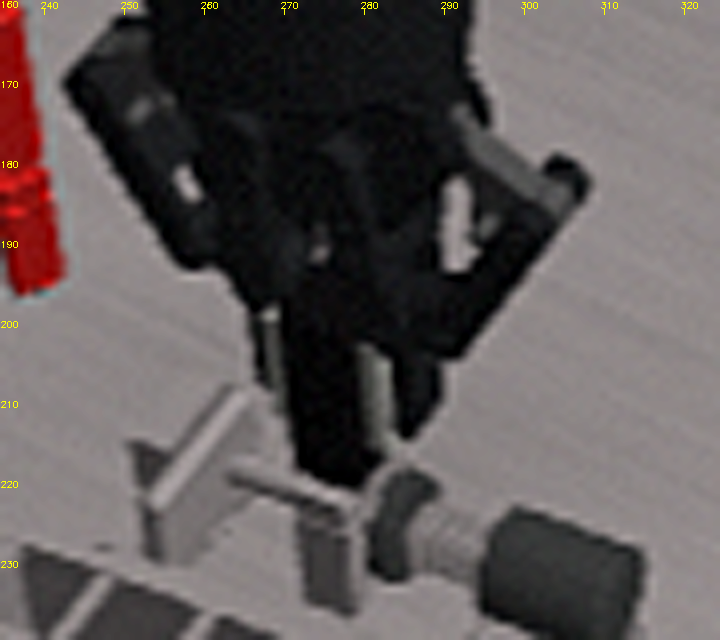

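The fork is bearing on the collar (about 3 N, collar at (284,226)). I'm pushing on.

Emit:
send_rows:
  commands:
    - [10,-2,0,0,0]
    - [10,-4,0,0,0]
    - [10,-6,0,0,0]
    - [10,-8,0,0,0]
    - [10,-8,0,0,0]

```text
clock: 5.85
eef_pos: [520.9, -50.5, 120.1]
tool_rot: [3.135, 0.003, -1.417]
force: [-0.2, -4.3, -1.3]
width: 19.5
```

Run:
```python
from h import *
for n in("scene",): cv2.imwrite(f"pics/{n}7.png",ctrl.get_image(n)[:,:,::-1])
crop("pics/scene7.png","pics/s_7.png",235,160,90,80,8)
go([525.2,-78.5,121],-1.415)
```

```text
t 5.9 pos [520.9 -50.8 120.1] rot [ 3.136e+00  3.000e-03 -1.417e+00] F [-0.1 -4.7 -1.2] w 19.5  -> shift [28. -0. -1.] turn [ 0.3  0.2 -0.1]
```

View pics/s_7.png

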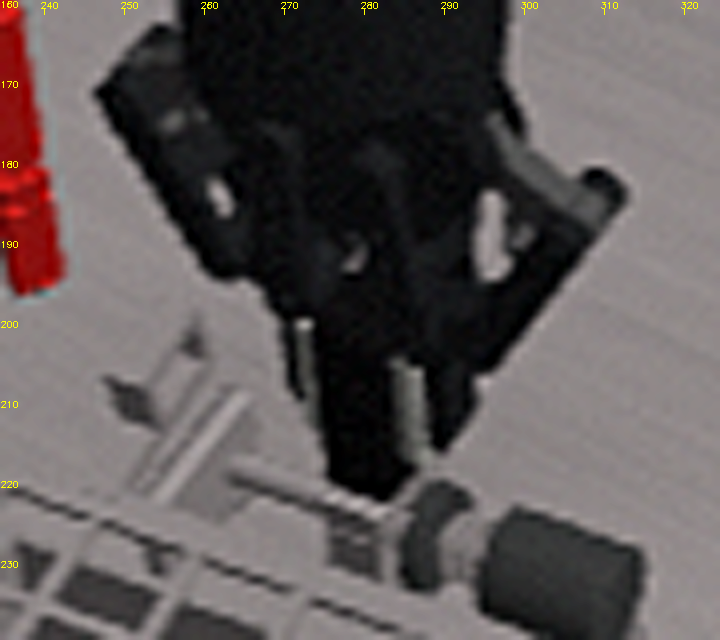

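The grate is up: its eye stands raised at about (258,205) and the mesh edge has risen. I'm easing the collar home, then drawing the fork off straight up.

Emit:
send_rows:
  commands:
    - [10,3,0,0,0]
    - [10,7,0,0,0]
    - [10,11,0,0,0]
    - [10,15,0,0,0]
    - [10,18,0,0,0]

```text
clock: 6.4
eef_pos: [523.6, -68.1, 120.0]
tool_rot: [3.135, 0.004, -1.417]
force: [0.1, 0.4, -1.0]
width: 19.0
```

Emit:
send_rows:
  commands:
    - [10,0,0,-15,0]
    - [10,0,0,-35,0]
    - [10,0,0,-60,0]
    - [10,0,0,-90,0]
    - [10,0,0,-125,0]

```text
clock: 6.9
eef_pos: [523.6, -67.7, 245.4]
tool_rot: [3.133, 0.006, -1.416]
force: [0.6, 0.6, -1.4]
width: 19.3
```

Run:
```python
from h import *
for n in("scene",): cv2.imwrite(f"pics/{n}8.png",ctrl.get_image(n)[:,:,::-1])
crop("pics/scene8.png","pics/s_8.png",170,120,160,160,3.7)
go([537,-283,243],-1.107)
```

```text
t 6.95 pos [527.1 -68.3 251.3] rot [-3.140e+00  3.000e-03 -1.417e+00] F [ 1.3 -0.2  3.1] w 19.0  -> shift [213.7  23.2   7.5] turn [ -0.1   0.2 -17.7]
```

View pics/s_8.png

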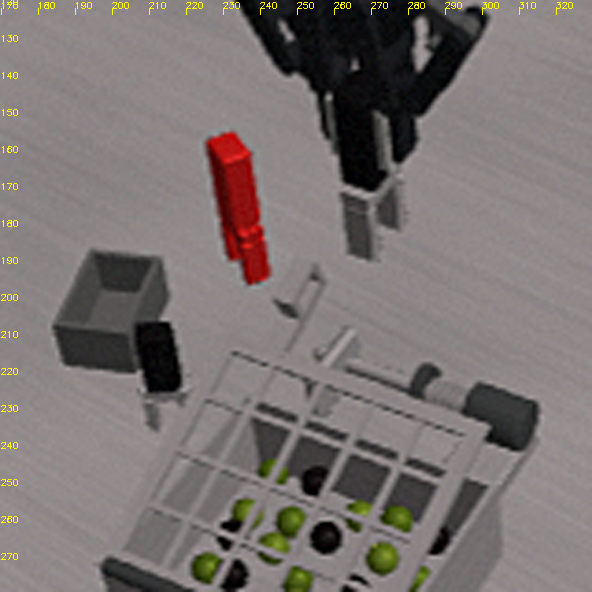

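The bar is back home at about (284,225), the grate is up, and the fork is free of everything. I'm going back to the caddy, which sits at about (200,208).

Emit:
send_rows:
  commands:
    - [10,35,4,5,-3]
    - [10,75,8,5,-7]
    - [10,118,13,5,-11]
    - [10,160,18,6,-15]
    - [10,195,22,7,-17.7]

```text
clock: 7.45
eef_pos: [534.9, -266.6, 243.4]
tool_rot: [-3.139, 0.003, -1.106]
force: [-0.5, 0.9, -2.0]
width: 19.1
```

Run:
```python
from h import *
go([537,-283.5,140],-1.107)
```

```text
t 7.45 pos [ 534.9 -266.6  243.4] rot [-3.139e+00  3.000e-03 -1.106e+00] F [-0.5  0.9 -2. ] w 19.1  -> shift [ 16.3   6.  103.3] turn [-0.2  0.1  0. ]
```

Emit:
send_rows:
  commands:
    - [10,16,6,10,0]
    - [10,16,6,40,0]
    - [10,16,6,75,0]
    - [10,16,6,103,0]
    - [10,16,6,103,0]

```text
clock: 7.95
eef_pos: [534.1, -279.9, 135.7]
tool_rot: [3.139, 0.011, -1.106]
force: [-0.5, -0.3, -2.0]
width: 19.4
```

Run:
```python
from h import *
for n in("scene",): cv2.imwrite(f"pics/{n}9.png",ctrl.get_image(n)[:,:,::-1])
crop("pics/scene9.png","pics/s_9.png",160,120,80,110,5.4)
go([537,-283.5,72],-1.107)
```

```text
t 8.0 pos [ 535.7 -281.   138.1] rot [-3.141  0.008 -1.106] F [ 0.5 -1.  -1.1] w 19.2  -> shift [ 3.3 -0.  66.1] turn [-0.   0.4  0.1]
```

View pics/s_9.png

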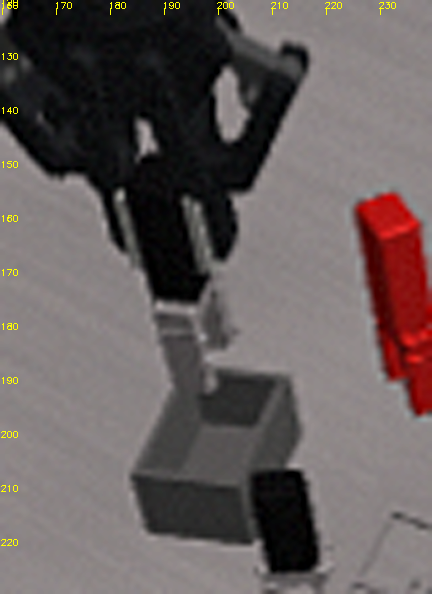

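Emit:
send_rows:
  commands:
    - [10,3,0,12,0]
    - [10,3,0,24,0]
    - [10,3,0,36,0]
    - [10,3,0,48,0]
    - [10,3,0,58,0]

```text
clock: 8.5
eef_pos: [536.6, -283.2, 79.0]
tool_rot: [-3.142, 0.008, -1.106]
force: [0.6, -0.4, -1.4]
width: 19.2
```

Run:
```python
from h import *
for n in("scene",): cv2.imwrite(f"pics/{n}10.png",ctrl.get_image(n)[:,:,::-1])
crop("pics/scene10.png","pics/s_10.png",160,140,80,90,6)
go([537,-283.5,71.5],-1.107)
```

```text
t 8.55 pos [ 535.8 -282.7   77.5] rot [ 3.14   0.01  -1.106] F [-0.3  0.6 -1.8] w 18.7  -> shift [ 1.4 -0.8  6. ] turn [0.1 0.6 0.1]
```

View pics/s_10.png

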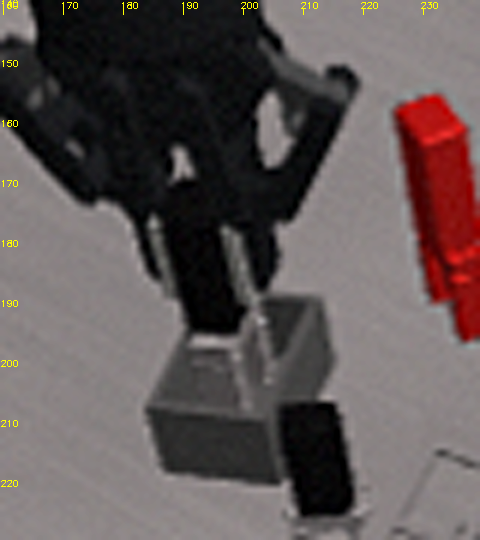

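Both prongs are inside the caddy, at about (198,205), with no contact force. I'm going down the last 6 mm.

Emit:
send_rows:
  commands:
    - [10,1,-0.5,2,0]
    - [10,1,-0.5,4,0]
    - [10,1,-0.5,6,0]
    - [10,1,-0.5,6.5,0]
    - [10,1,-0.5,6.5,0]

```text
clock: 9.05
eef_pos: [536.7, -283.4, 71.3]
tool_rot: [3.14, 0.01, -1.106]
force: [-0.6, 0.4, -1.0]
width: 19.4
```

Run:
```python
from h import *
go([537,-283.5,71],-1.107)
```

```text
t 9.05 pos [ 536.7 -283.4   71.3] rot [ 3.14   0.01  -1.106] F [-0.6  0.4 -1. ] w 19.4  -> shift [ 0.2 -0.2  0.3] turn [0.1 0.6 0.1]
```

Emit:
send_rows:
  commands:
    - [10,0,0,0.7,0]
    - [10,0,0,1.2,0]
    - [10,0,0,1.2,0]

```text
clock: 9.35
eef_pos: [536.9, -283.4, 70.9]
tool_rot: [3.141, 0.009, -1.106]
force: [-0.6, 1.9, 5.1]
width: 19.0
```

The fork is on the caddy floor (5 N upward), so I'm opening.

Emit:
send_rows:
  commands:
    - [24,0,0,0,0]
    - [32,0,0,0,0]
    - [50,0,0,0,0]
    - [60,0,0,0,0]
    - [60,0,0,0,0]

```text
clock: 9.85
eef_pos: [537.0, -283.4, 70.8]
tool_rot: [3.141, 0.009, -1.106]
force: [-0.3, 0.5, 0.5]
width: 60.1
```

Emit:
send_rows:
  commands:
    - [60,0,0,-15,0]
    - [60,0,0,-40,0]
    - [60,0,0,-80,0]
    - [60,0,0,-120,0]
    - [60,0,0,-165,0]

```text
clock: 10.35
eef_pos: [537.2, -284.5, 238.0]
tool_rot: [3.14, 0.01, -1.106]
force: [0.9, -0.4, -0.2]
width: 60.0
```

Emit:
send_rows:
  commands:
    - [60,0,20,0,0]
    - [60,0,50,0,0]
    - [60,0,80,0,0]
    - [60,0,80,0,0]
    - [60,0,80,0,0]

```text
clock: 10.85
eef_pos: [465.5, -320.9, 239.3]
tool_rot: [3.141, 0.009, -1.107]
force: [0.9, -0.2, 0.3]
width: 60.0
```

Run:
```python
from h import *
for n in("scene","top"): cv2.imwrite(f"pics/{n}11.png",ctrl.get_image(n)[:,:,::-1])
im=cv2.imread("pics/scene11.png"); cv2.imwrite("pics/s_11.png",np.clip(im*1.5,0,255).astype(np.uint8))
crop("pics/scene11.png","pics/s_11c.png",170,150,160,130,5)
go([537,-283.5,71],-1.107)
```

```text
t 10.95 pos [ 466.9 -319.7  238.7] rot [-3.141  0.009 -1.105] F [ 0.3  0.2 -0.4] w 60.1  -> shift [  0.7 -78.9 167.7] turn [-0.   0.5  0.1]
```

View pics/s_11.png

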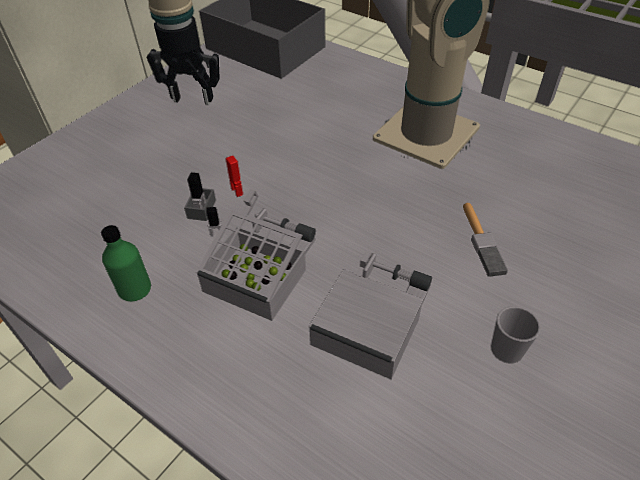

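View pics/s_11c.png

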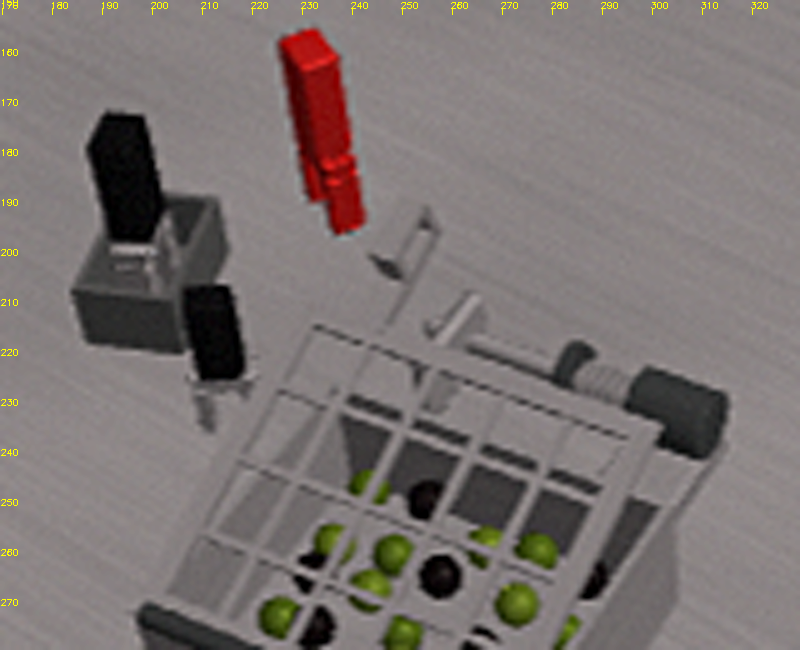

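View pics/top11.png

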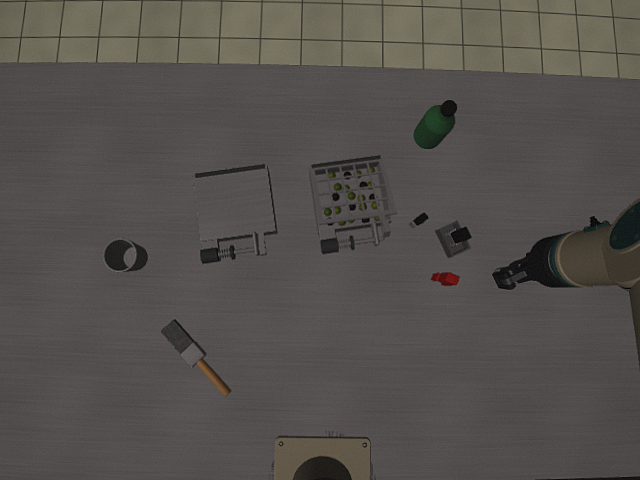

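The pictures show the fork upright in the caddy at (195,180), the grate up and the bar back home. The plain lid is shut, the bystanders haven't moved, and the arm is clear. I'm handing in.

```bash
python3 -c "
from cell import ctrl
print(ctrl.finish_job())"
```

```text
the job is handed in; nothing more can be done
None
```

The job is done and handed in at about 11 s of the 45 s allowed.

I took the larger black fork from its caddy and lowered it over the mesh box's bar between the lug and the collar. I then pushed the collar to +y with about 4.5 N until the grate sprang up. After that I eased the collar back, lifted the fork straight off, stood it in the caddy with the prongs down, let go and moved the arm clear.

In the last pictures:
- **Grate and bar:** the grate stands open and the bar is back home.
- **Fork:** it stands upright in the caddy.
- **Everything else:** the plain box is still shut, and the bottle, cup, brush and the two look-alike forks have not visibly moved.
- **Forces:** every force reading I took stayed below about 7 N, and the last one, with the arm clear, was near zero.

No check failed. The only disagreement was in locating the collar face along the bar, where the estimates from different features and views differed by about 5 mm. That was within the room the fork had.

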